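# Plug in the clinic's battery pack and start its captive bolt

### The arm

A 7-joint arm with a two-finger parallel gripper is mounted at the origin on the work surface. World frame = base frame: x ahead of the robot, y to its left, z up, the work surface at z = 0. Lengths are in mm, angles in rad, forces in N, time in s.
With the tool pointing down it reaches from about 425 to 950 mm from the base axis. Payload 4.7 kg.
Tool frame: the origin (TCP) lies midway between the tips of the shut fingers; the grasp point (between the pads) lies 19 mm behind it; z points along the fingers, y is the line along which they close (so a half turn about z gives the same grasp; the last joint's range is limited). The gripper opens to 85 mm and grips with 20 to 120 N. Pads are 22 mm wide; open, the fingers measure 114 mm over their backs; the gripper's body (76 mm by 85 mm) begins 54 mm behind the grasp point. The pads swing forward as they close: fully open they stand 13 mm farther back than shut.
Start: joints at [1.084, 0.469, -0.049, 1.532, 0.024, 1.141, -0.082], TCP at [298.38, -605.49, 231.335] pointing down, gripper open.
Joint ranges: [-2.59, 2.59], [-0.33, 1.99], [-1.39, 1.29], [0.1, 2.45], [-1.04, 4.18], [0.21, 1.99], [-2.66, 2.66]. Speed limits (rad/s): [2.57, 2.57, 3.14, 3.14, 3.14, 3.14, 3.14].

### API

Orientations are given as a unit quaternion [w, x, y, z].
In Python, from workcell import get_obs, read_camera, hand_in gives the robot as it stands.
- The arm moves only by the tool play_rows, never from a script. Its arguments are lists of equal length, an entry for each row: "fingers": the finger opening in mm, from 0 to 85.4; "travel": the shift along the tool's x, y, z in units of 30 mm (1.0 is 30 mm), a list of three; "spin": the turn about the tool's z in units of 5 degrees (1.0 is 5 degrees). In form: {"fingers": [fingers, ...], "travel": [[tx, ty, tz], ...], "spin": [spin, ...]}. A call has 1 to 12 rows; each row shifts and turns the commanded pose from where the row before left it, along the tool's axes as they then stand; what a row does not reach is not made up. A row lasts 1/12 s, in which the tool goes at most 41.7 mm and 7.16 degrees, less where a joint would pass 70% of its speed; a pose out of reach is approached as far as the arm can. A call is refused whole if a number of a shift passes 1 or a number of a turn 1, either way. A call with a gripper value outside its range is refused whole. The fingers move at their own pace and stop on an object; "newtons" is the grip in N (left out, the last holds). Time passes only in rows, so rows that do not move let the fingers close. It gives the time, the measured TCP pose, the force, the opening and the grip force at its end, in the units of the state.
- get_obs(): the state, without advancing time (a new reading comes with each control period).
- read_camera(name): name is "scene" or "top"; returns a dict with "color" (480x640x3 uint8, red, green, blue), "range_z" (480x640 float32, mm along the optical axis (not along the pixel's ray), 0 where there is no reading), "camera_matrix" (3x3 intrinsics, pixels), "position" and "orientation" of the camera in the world. Camera axes: x right, y down, z forward; pixel columns grow to the right and rows downward; lengths in mm; the calibration is good to about 2 mm. A picture is of the moment at which its call begins.
- hand_in(): hands the job in; it is judged then, once.
The state is a dict: "time": time; "joint_positions": joint angles; "dq": joint speeds; "effort": joint torques, N m; "ee_pos": TCP position; "ee_rot": TCP orientation; "contact_force": force on the tool from outside, world axes, zero at the start; "moment": the same for the moment, N m; "grip_width": finger opening in mm; "grasp_force": force on a finger pad.
Only numpy, scipy, OpenCV 4.12 (cv2) and the standard library are available. Lean on these libraries where they do the work, as an engineer would, in place of code of your own. Each camera call takes 0.05 s, during which the arm holds its last target. There are 200 camera calls.

### The job

Take the white battery pack off its parking cradle and plug it fully home in the grey dock, its square plug in the square socket and its captive bolt over the threaded hole. Then turn the square bolt head backward (anticlockwise from above) only until the bolt drops off the thread's start, and from there forward (clockwise) one full turn, so that the thread is started but not tightened. Finish while still gripping the bolt head, with the pack home in the dock, and leave the bottle, the canister and the basket where they stand.

Things in the scene. Friction and masses are not known exactly. Their poses are not given: they have to be found in the camera images.
- pack: loose white battery pack, about 0.5 kg. Origin: underside of its flange on the plug's axis; z up, x from the plug towards the bolt. Flange 126 x 50 x 10 mm (x -25.5 to 100.5 mm). On it, centred on the origin, the block to grasp: 44 (x) x 40 (y) mm, z 10 to 34 mm. A steel bolt hangs upright in it at x = 75 mm, y = 0. Starts level, its flange on the cradle's rails
- plug (a point): centre of the lower end of the pack's black square plug, 18 mm below the flange under the block. Plug 24 x 24 mm, its lowest 4 mm narrowed to 21 x 21
- bolt_head: steel square head of the bolt, 20 x 20 x 24 mm tall; origin at its centre, x and y square to its faces, z up. Its centre is 44 mm above the flange's underside (plus bolt_lift), on a round 12 mm shank. All the way down the shank reaches 27 mm below the flange, one thread lug near its tip reaching 12.5 mm from the axis; round it under the flange a tapered spigot 27 mm wide, 4.5 mm deep
- bolt (a joint): turn of the bolt in the pack, rad, unwrapped over many turns: grows when turned forward (clockwise from above), falls when turned backward. Its zero is an arbitrary mark: use changes. It starts 0.6 to 1.8 rad forward of where it will drop once the pack is home. It turns with almost no torque (about 0.02 N m) and cannot come out of the pack
- bolt_lift (a joint): height of the bolt in the pack, m: 0 all the way down (pack hanging free) to 0.030. It slides freely and only its 1.3 N weight lowers it: a tight grip holds it up; fingers loosely round the square (3 to 4 mm total gap) turn it and let it rise and drop. Pack home: rests at 0.0175 to 0.0195, climbs to 0.020 turned backward, then drops to 0.012; one turn forward from there: 0.004
- dock: fixed grey dock, 160 (x) x 90 (y) x 46 mm tall. Origin under the centre of the socket at the bottom of the dock, x from the socket towards the threaded hole, z up; the body spans x from -42.5 to 117.5 mm. Same x direction as the pack when plugged.
- socket (a point): centre of the mouth of the dock's square socket, level with the dock's flat top: 25.5 x 25.5 mm, deeper than the plug. Plugged home, the pack's origin is here and its flange lies flat on the dock's top.
- thread (a point): centre of the mouth of the threaded hole in the dock's top, 75 mm from the socket along the dock's x; hole 29.5 mm wide, inside it 7 mm down a single right-hand brass thread of 8 mm pitch, clear bore 16 mm. It also takes the pack's spigot. The bolt end rests on the thread; turned backward past the thread's start it drops 8 mm, turned on it would climb again
- cradle: fixed aluminium parking cradle, 150 x 70 mm, two rails along x at y = -23 and +23 mm, each 12 mm wide, 35 mm high. Origin on the work surface, beneath the pack's start origin.
- sanitiser: clear pump bottle with white pump, 76 mm wide, 152 mm tall; origin under its centre. Leave alone.
- wipes: orange wipes canister, 84 mm wide, 150 mm tall; origin under its centre. Leave alone.
- basket: blue open basket, 120 x 170 x 60 mm; origin under its centre. Leave alone.

How it is judged (in metres and radians):
On the way, in this order (a step that is already met when the one before it is completed fails the run):
1. the pack is plugged fully home in the dock (distance between pack and socket below 0.003 m and angle between the z axis of pack and the z axis of dock, either way round below 0.03 rad), for 0.2 s.
2. the bolt has been turned backward until it dropped at the thread's start (distance between pack and socket below 0.004 m and value of joint bolt below 0 rad and value of joint bolt_lift between 0.009 and 0.0158 m), for 0.1 s.
At the end, for the whole second after the job is handed in: The pack is home in the dock (within 3 mm, flat within 0.03 rad), the bolt stands one turn (within a quarter turn, 4.75 to 7.8 rad) forward of the drop and within the started thread (lift 1 to 8.5 mm), still, and the fingers still grip its head with more than 5 N (all of step 1 and value of joint bolt between 4.75 and 7.8 rad and value of joint bolt_lift between 0.001 and 0.0085 m and velocity of joint bolt between -0.2 and 0.2 rad/s and contact force between the fingers and bolt_head above 5 N); the arm keeps its last pose, push and grip.
It fails at once if the bolt is turned backward far past the drop (more than 2.6 rad) (value of joint bolt below -2.6 rad).
It fails at once if a bystander is disturbed (moved over 30 mm or tipped) (distance of any of sanitiser, wipes, basket from where it was at the start of the episode above 0.03 m or angle between any of sanitiser, wipes's own z axis and vertical above 0.4 rad).
It also fails if it takes over 72 s, if anything falls off the work surface, if the arm or the gripper's body presses on something with over 40 N, if the wrist force passes 120 N, or if a joint passes its speed limit or range.

## Working session

There is one attempt and no reset: what is moved stays moved. The work goes in short steps, Python scripts to look and compute and a tool call to move; the robot and the scene stay as the last step left them, time stands still between calls to the robot, and variables do not carry over. Pictures are saved under pics/ and viewed, at most 10 in all, crops included, and the job is handed in when it is done.

Besides the shell and the picture viewer there is one more tool, called after "Emit:" by a JSON object that holds its "fn" and its "kwargs", one argument or row to a line. play_rows: Moves the arm, as the interface text tells. Its arguments: {"type":"object","properties":{"fingers":{"type":"array","items":{"type":"number"}},"travel":{"type":"array","items":{"type":"array","items":{"type":"number"}}},"spin":{"type":"array","items":{"type":"number"}},"newtons":{"type":"number"}},"required":["fingers","travel","spin"]}

```bash
ls; mkdir -p pics; cat > h.py <<'E'
import numpy as np, cv2
from scipy.spatial.transform import Rotation as R
from workcell import get_obs, read_camera, hand_in
def rot(q): return R.from_quat([q[1],q[2],q[3],q[0]]).as_matrix()
def cloud(c):
    z=c["range_z"]; K=np.array(c["camera_matrix"]); v,u=np.mgrid[0:480,0:640]
    P=np.stack([(u-K[0,2])/K[0,0]*z,(v-K[1,2])/K[1,1]*z,z],-1)
    return P@rot(c["orientation"]).T+np.array(c["position"])
def ray(c,px,h):
    K=np.array(c["camera_matrix"]); px=np.atleast_2d(px).astype(float)
    d=np.c_[(px[:,0]-K[0,2])/K[0,0],(px[:,1]-K[1,2])/K[1,1],np.ones(len(px))]@rot(c["orientation"]).T
    p=np.array(c["position"]); return p+d*((h-p[2])/d[:,2])[:,None]
def save(c,n): cv2.imwrite(f"pics/{n}.png",c["color"][...,::-1])
E
python3 - <<'E'
from h import *
import pickle
o=get_obs(); print(o)
for n in("scene","top"):
    c=read_camera(n); save(c,n+"0"); pickle.dump(c,open(n+"0.pkl","wb")); print(n,c["position"],c["orientation"],c["camera_matrix"])
E
```

```text
pics
{'time': 0.0, 'joint_positions': array([ 1.08411829,  0.46946768, -0.0485975 ,  1.53372209,  0.02407672,
        1.14099152, -0.08232036]), 'dq': array([9.21861240e-04, 1.61552469e-03, 5.46812700e-04, 8.90104359e-05,
       3.28955246e-05, 8.61572955e-04, 2.56927053e-04]), 'effort': array([ 4.97268629e-04, -5.10305858e+01, -4.67861351e-02, -2.37712133e+01,
        1.07042142e-02,  7.54631998e-03,  7.63242696e-06]), 'ee_pos': array([ 298.07221496, -604.95549036,  230.23180427]), 'ee_rot': array([-9.69645707e-04,  9.73918080e-01,  2.26897707e-01, -2.52648758e-04]), 'contact_force': array([ 0.92599994, -0.62689525, -0.00669876]), 'moment': array([-0.01534134,  0.02337523, -0.03336376]), 'grasp_force': 0.0, 'grip_width': 85.30975252797431}
scene [919.78561757 420.45789449 751.14721669] [-0.10732125  0.29835871  0.89697545 -0.30805725] [[452.07008528   0.         320.12214242]
 [  0.         452.07008528 236.92822119]
 [  0.           0.           1.        ]]
top [ 414.15572179    9.21124241 1246.60271565] [-0.06598733  0.71233543 -0.69599329  0.06178385] [[604.38723689   0.         319.51609513]
 [  0.         604.38723689 228.62961295]
 [  0.           0.           1.        ]]
```

View pics/scene0.png

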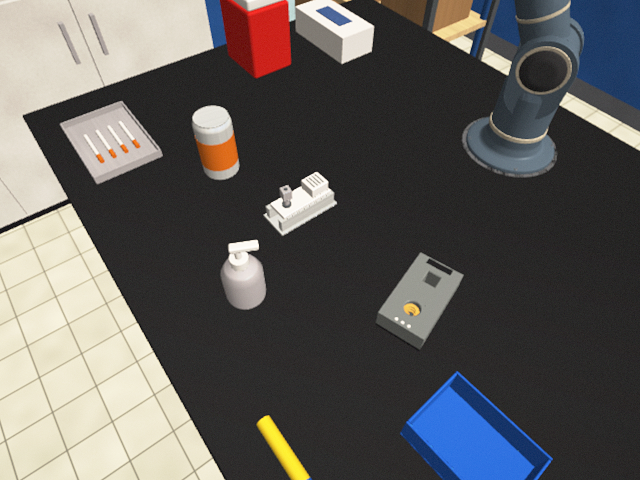

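View pics/top0.png

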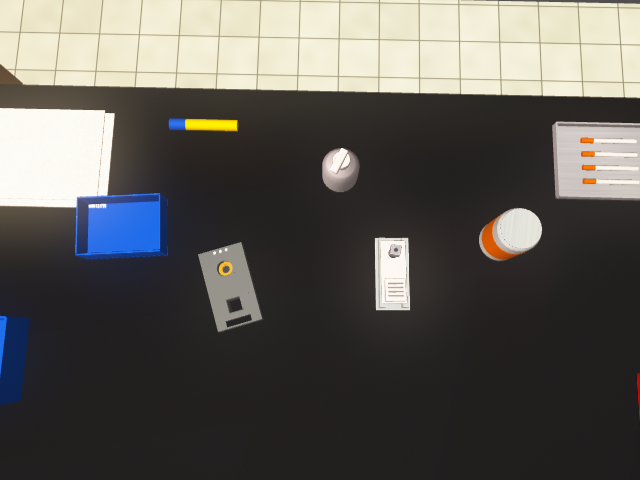

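The scene view shows the pack on its cradle (block near 315,185, bolt near 286,195) and the dock (socket 432,279, hole 412,310). The top view shows the same: block (396,290), bolt (396,250), socket (234,305) and hole (225,268).

```bash
cat > m.py <<'E'
from h import *
import pickle
T=pickle.load(open("top0.pkl","rb"));S=pickle.load(open("scene0.pkl","rb"))
def masked(c,roi,f):
    m=np.zeros((480,640),np.uint8);x0,y0,x1,y1=roi
    m[y0:y1,x0:x1]=f[y0:y1,x0:x1]*255; return m
for n,c,rd,rp in(("top",T,(185,235,275,340),(360,225,425,320)),("scene",S,(365,240,475,360),(255,160,350,240))):
    P=cloud(c);z=P[...,2];hsv=cv2.cvtColor(c["color"],cv2.COLOR_RGB2HSV)
    def hist(m,lab):
        h,e=np.histogram(z[m>0],bins=np.arange(0,130,4)); print(n,lab,[(int(a),int(b)) for a,b in zip(e,h) if b>8])
    hist(masked(c,rd,z>5),"dockz"); hist(masked(c,rp,z>5),"packz")
    for lab,roi,lo,hi in(("docktop",rd,42,51),("block",rp,64,74),("bolt",rp,82,130)):
        m=masked(c,roi,(z>lo)&(z<hi)); 
        if m.any():
            zz=np.median(z[m>0]); cn=max(cv2.findContours(m,0,1)[0],key=cv2.contourArea)[:,0]
            Q=P[cn[:,1],cn[:,0]]
            W=ray(c,cn,zz); r=cv2.minAreaRect(W[:,:2].astype(np.float32)); print(n,lab,zz,r,(m>0).sum())
    # socket & hole
    m=masked(c,rd,(hsv[...,2]<60)); ns,_,st,ce=cv2.connectedComponentsWithStats(m)
    for i in range(1,ns):
        if st[i,4]>60: print(n,"dark",st[i],ray(c,ce[i],46)[0])
    m=masked(c,rd,(hsv[...,1]>120)&(hsv[...,0]<35)&(hsv[...,2]>90)); cn=max(cv2.findContours(m,0,1)[0],key=cv2.contourArea)
    print(n,"brass",cv2.minEnclosingCircle(cn), ray(c,cv2.minEnclosingCircle(cn)[0],46)[0])
a=cv2.resize(T["color"][225:320,360:425],None,fx=6,fy=6,interpolation=2);b=cv2.resize(S["color"][160:240,255:350],None,fx=4,fy=6,interpolation=2)
H=max(a.shape[0],b.shape[0]);o=np.zeros((H,a.shape[1]+b.shape[1],3),np.uint8);o[:a.shape[0],:a.shape[1]]=a;o[:b.shape[0],a.shape[1]:]=b
cv2.imwrite("pics/crop1.png",o[...,::-1]);print(o.shape)
E
python3 m.py
```

```text
top dockz [(4, 159), (8, 50), (12, 29), (16, 18), (20, 28), (24, 22), (28, 64), (32, 77), (36, 87), (40, 848), (44, 1987), (48, 472)]
top packz [(4, 246), (8, 79), (12, 22), (16, 18), (20, 11), (24, 12), (28, 61), (32, 192), (36, 103), (40, 357), (44, 502), (48, 79), (52, 9), (60, 21), (64, 180), (68, 249), (72, 35), (84, 21), (88, 61), (92, 27)]
top docktop 45.68441342114147 ((514.2324829101562, 195.27090454101562), (160.1433563232422, 90.52615356445312), 17.674480438232422) 3083
top block 68.49662157895739 ((513.649169921875, -130.85557556152344), (43.36753463745117, 38.99325942993164), 0.232665553689003) 458
top bolt 90.13419804583305 ((587.720703125, -128.6180877685547), (20.30031967163086, 20.751890182495117), 79.86050415039062) 114
top dark [ 185  235   90  105 5694] [511.48866341 194.80852452  46.        ]
top dark [228 298  14  14 136] [477.03799706 183.38292047  46.        ]
top dark [226 315  25  12 131] [446.55318245 174.40457833  46.        ]
top brass ((224.7857208251953, 268.21429443359375), 7.508602142333984) [549.0480273  206.19960052  46.        ]
scene dockz [(4, 79
[... 332 characters left out ...]
18), (84, 17), (88, 37), (92, 46)]
scene docktop 47.406955747822224 ((513.65869140625, 195.8419952392578), (164.4951629638672, 90.28680419921875), 17.728403091430664) 3562
scene block 70.21385753716766 ((513.1329345703125, -129.11831665039062), (43.970279693603516, 46.506378173828125), 89.58433532714844) 338
scene bolt 91.32797988915854 ((588.51123046875, -125.38847351074219), (29.149215698242188, 22.725278854370117), 81.40399169921875) 109
scene dark [ 365  240  110  120 8610] [524.84108904 203.0087548   46.        ]
scene dark [427 259  25  16 108] [444.60218589 173.44546784  46.        ]
scene brass ((411.5, 309.0), 8.077847480773926) [550.3030822  208.00058551  46.        ]
(570, 770, 3)
```

View pics/crop1.png

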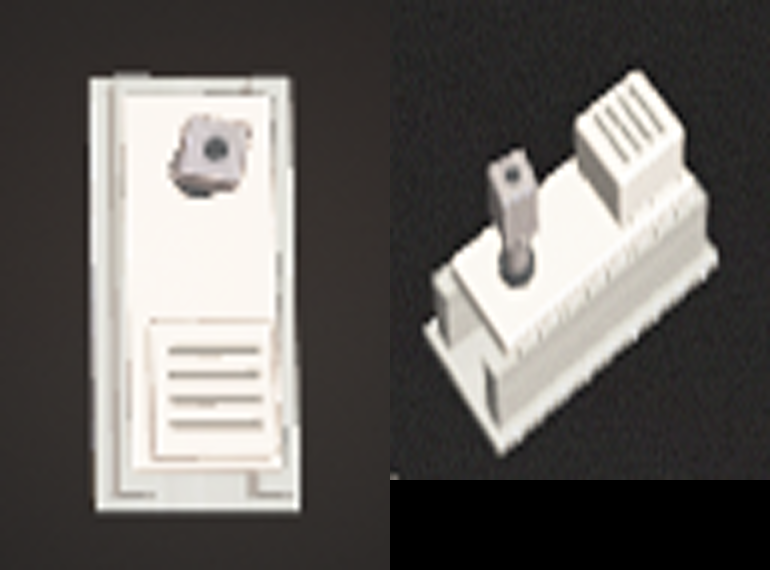

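The crop shows the head square turned about −10° from world axes, sitting low on the flange, and the pack nearly aligned with world x. I'll refine the pack yaw from the flange outline and compute the first approach.

```bash
cat >> h.py <<'E'
def plan(x,y,z,yaw=None):
    """remaining move in tool axes (mm) and spin (deg) to TCP x,y,z with tool-x heading yaw (deg)"""
    o=get_obs();M=rot(o["ee_rot"]);h=np.degrees(np.arctan2(M[1,0],M[0,0]))
    d=M.T@(np.array([x,y,z])-o["ee_pos"])
    sp=0 if yaw is None else -((yaw-h+180)%360-180)
    print("t=%.2f"%o["time"],"tcp",o["ee_pos"].round(1),"head %.1f"%h,"z",M[:,2].round(3),"j",o["joint_positions"].round(2),"| units",(d/30).round(3),"spin units %.2f"%(sp/5))
E
python3 - <<'E'
from h import *
import pickle
for n,roi in(("top",(360,225,425,320)),("scene",(255,160,350,240))):
    c=pickle.load(open(n+"0.pkl","rb"));P=cloud(c);z=P[...,2];x0,y0,x1,y1=roi
    m=np.zeros((480,640),np.uint8);m[y0:y1,x0:x1]=((z>40)&(z<50))[y0:y1,x0:x1]*255
    Q=P[m>0];cn=np.argwhere(m>0)[:,::-1]
    W=ray(c,cn,45)[:,:2].astype(np.float32);print(n,np.median(Q[:,2]),cv2.minAreaRect(W))
plan(513.5,-130,130,91)
E
```

```text
top 44.56081441417905 ((548.14794921875, -129.74803161621094), (128.06365966796875, 50.71018600463867), 1.8459094762802124)
scene 46.1752603816451 ((549.518798828125, -128.50509643554688), (127.1555404663086, 55.166507720947266), 1.9159961938858032)
t=0.10 tcp [ 298.1 -605.   230.4] head 26.2 z [-0.001  0.002 -1.   ] j [ 1.08  0.47 -0.05  1.53  0.02  1.14 -0.08] | units [ 13.439 -11.024   3.363] spin units -12.95
```

Emit:
{"fn": "play_rows", "kwargs": {
  "fingers": [85, 85, 85, 85, 85, 85, 85, 85, 85, 85, 85, 85],
  "travel": [
    [0.5, -0.4, 0],
    [0.9, -0.75, 0],
    [0.9, -0.75, 0],
    [0.9, -0.75, 0],
    [0.9, -0.75, 0],
    [0.9, -0.75, 0],
    [0.9, -0.75, 0],
    [0.9, -0.75, 0],
    [0.9, -0.75, 0],
    [0.9, -0.75, 0],
    [0.9, -0.75, 0],
    [0.5, -0.4, 0]
  ],
  "spin": [0, 0, 0, 0, 0, 0, 0, 0, 0, 0, 0, 0]
}}

```text
time: 1.1
ee_pos: [458.8, -244.8, 231.2]
ee_rot: [-0.001, 0.973, 0.229, 0.0]
contact_force: [0.6, 1.4, -0.1]
grip_width: 85.1
grasp_force: 0.0
```

Emit:
{"fn": "play_rows", "kwargs": {
  "fingers": [85, 85, 85, 85, 80, 75, 70, 70, 70, 70, 70, 70],
  "travel": [
    [0, 0, 0],
    [0, 0, 0],
    [0, 0, 0],
    [0, 0, 0],
    [0, 0, 0],
    [0, 0, 0],
    [0, 0, 0],
    [0, 0, 0],
    [0, 0, 0],
    [0, 0, 0],
    [0, 0, 0],
    [0, 0, 0]
  ],
  "spin": [-1, -1, -1, -1, -1, -1, -1, -1, -1, -1, -1, -1]
}}

```text
time: 2.1
ee_pos: [457.1, -249.4, 230.9]
ee_rot: [-0.0, 0.729, 0.685, -0.0]
contact_force: [0.3, -0.4, 0.2]
grip_width: 70.1
grasp_force: 0.0
```

```bash
python3 -c "
from h import *
plan(512.8,-130.8,100,91.85)"
```

```text
t=2.10 tcp [ 457.1 -249.4  230.9] head 86.5 z [-0.001  0.    -1.   ] j [ 0.74  0.24 -0.38  1.88  0.1   1.04  0.26] | units [4.06  1.613 4.364] spin units -1.08
```

Emit:
{"fn": "play_rows", "kwargs": {
  "fingers": [70, 70, 70, 70, 70, 70, 70, 70, 70, 70, 70],
  "travel": [
    [0, 0, 0],
    [0, 0, 0],
    [0.5, 0.28, 0.2],
    [0.7, 0.34, 0.6],
    [0.7, 0.34, 0.7],
    [0.7, 0.34, 0.7],
    [0.7, 0.34, 0.7],
    [0.59, 0.34, 0.7],
    [0, 0, 0.4],
    [0, 0, 0.2],
    [0, 0, 0]
  ],
  "spin": [-1, -0.08, 0, 0, 0, 0, 0, 0, 0, 0, 0]
}}

```text
time: 3.02
ee_pos: [512.2, -131.8, 103.9]
ee_rot: [-0.001, 0.698, 0.717, -0.001]
contact_force: [-0.1, 0.6, -0.3]
grip_width: 70.4
grasp_force: 0.0
```

```bash
python3 -c "
from h import *
plan(512.8,-130.8,46,91.85)
c=read_camera('scene');save(c,'s1')"
```

```text
t=3.02 tcp [ 512.2 -131.8  103.9] head 91.5 z [-0.003  0.    -1.   ] j [ 0.5   0.42 -0.41  1.98  0.23  0.79 -0.02] | units [0.032 0.027 1.93 ] spin units -0.06
```

View pics/s1.png

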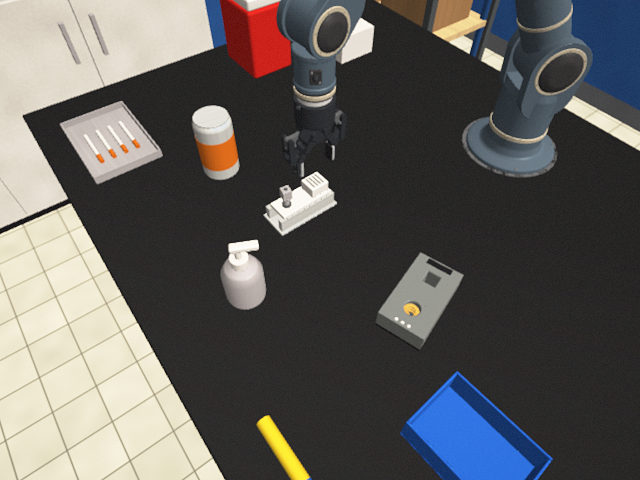

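The fingers (300–335, 150–175) straddle the block (315,185) and clear the bolt (286,195). Descend and grip.

Emit:
{"fn": "play_rows", "kwargs": {
  "fingers": [70, 70, 70, 70, 70, 70, 44, 35, 35, 35, 35, 35],
  "travel": [
    [0.03, 0.03, 0.3],
    [0, 0, 0.5],
    [0, 0, 0.5],
    [0, 0, 0.4],
    [0, 0, 0.18],
    [0, 0, 0],
    [0, 0, 0],
    [0, 0, 0],
    [0, 0, 0],
    [0, 0, 0],
    [0, 0, 0],
    [0, 0, 0]
  ],
  "spin": [-0.06, 0, 0, 0, 0, 0, 0, 0, 0, 0, 0, 0],
  "newtons": 80
}}

```text
time: 4.07
ee_pos: [514.5, -130.5, 50.0]
ee_rot: [0.0, 0.695, 0.719, -0.0]
contact_force: [-2.8, -0.1, 5.8]
grip_width: 42.6
grasp_force: 82.8
```

```bash
python3 -c "
from h import *
o=get_obs();print(o['contact_force'],o['grip_width'],o['grasp_force'])
plan(512.8,-130.8,150,91.85)"
```

```text
[-2.77356106 -0.08804011  5.80825546] 42.601892640031394 82.77349591255188
t=4.07 tcp [ 514.5 -130.5   50. ] head 91.9 z [ 0.    -0.001 -1.   ] j [ 0.46  0.5  -0.38  2.02  0.29  0.67 -0.06] | units [-0.012 -0.056 -3.333] spin units 0.01
```

Emit:
{"fn": "play_rows", "kwargs": {
  "fingers": [35, 35, 35, 35, 35, 35, 35, 35, 35, 35],
  "travel": [
    [0, 0, -0.2],
    [0, 0, -0.4],
    [0, 0, -0.5],
    [0, 0, -0.6],
    [0, 0, -0.6],
    [0, 0, -0.6],
    [0, 0, -0.5],
    [0, 0, -0.4],
    [0, 0, -0.2],
    [0, 0, 0]
  ],
  "spin": [0, 0, 0, 0, 0, 0, 0, 0, 0, 0]
}}

```text
time: 4.9
ee_pos: [515.0, -130.3, 170.4]
ee_rot: [0.001, 0.695, 0.719, 0.001]
contact_force: [-1.4, -0.2, -4.3]
grip_width: 42.3
grasp_force: 82.3
```

```bash
python3 -c "
from h import *
o=get_obs();print(o['contact_force'],o['moment'],o['grip_width'],o['grasp_force'])
plan(478.2,184.0,165,107.7)
c=read_camera('scene');save(c,'s2')"
```

```text
[-1.37279463 -0.15115176 -4.34461333] [0.03058049 0.1155396  0.01922608] 42.34533193453173 82.28278398513794
t=4.90 tcp [ 515.  -130.3  170.4] head 91.9 z [ 0.003 -0.001 -1.   ] j [ 0.53  0.34 -0.44  1.92  0.18  0.92  0.03] | units [10.514 -0.875  0.168] spin units -3.15
```

View pics/s2.png

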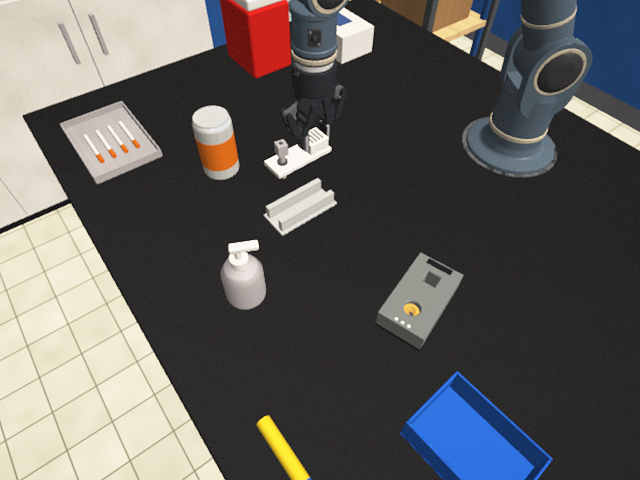

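The pack hangs level (block 315,140; bolt 281,150), the cradle is empty. Now carry it to above the dock.

Emit:
{"fn": "play_rows", "kwargs": {
  "fingers": [35, 35, 35, 35, 35, 35, 35, 35, 35, 35, 35, 35],
  "travel": [
    [0, 0, 0],
    [0, 0, 0],
    [0, 0, 0],
    [0, 0, 0],
    [0.3, 0.06, 0],
    [0.6, 0.12, 0],
    [0.9, 0.18, 0],
    [0.9, 0.18, 0],
    [0.9, 0.18, 0],
    [0.9, 0.18, 0],
    [0.9, 0.18, 0],
    [0.9, 0.18, 0]
  ],
  "spin": [-0.8, -0.8, -0.8, -0.75, 0, 0, 0, 0, 0, 0, 0, 0]
}}

```text
time: 5.95
ee_pos: [491.6, 63.2, 168.1]
ee_rot: [-0.001, 0.591, 0.807, -0.0]
contact_force: [-0.2, 1.0, -4.9]
grip_width: 41.8
grasp_force: 82.1
```

Emit:
{"fn": "play_rows", "kwargs": {
  "fingers": [35, 35, 35, 35, 35, 35, 35, 35, 35],
  "travel": [
    [0.9, 0.18, 0],
    [0.9, 0.18, 0],
    [0.9, 0.18, 0],
    [0.7, 0.12, 0],
    [0.4, 0.06, 0],
    [0.26, 0.02, 0],
    [0, 0, 0],
    [0, 0, 0],
    [0, 0, 0]
  ],
  "spin": [0, 0, 0, 0, 0, 0, 0, 0, 0]
}}

```text
time: 6.7
ee_pos: [477.2, 182.6, 168.5]
ee_rot: [0.0, 0.591, 0.807, -0.001]
contact_force: [-0.8, -0.7, -5.4]
grip_width: 42.3
grasp_force: 82.1
```

```bash
python3 - <<'E'
from h import *
import pickle
plan(478.2,184.0,90,107.7)
for n in("top","scene"):
    c=read_camera(n);save(c,n+"3");pickle.dump(c,open(n+"3.pkl","wb"))
    P=cloud(c);z=P[...,2];near=(np.hypot(P[...,0]-515,P[...,1]-195)<130)
    hs,e=np.histogram(z[near&(z>5)],bins=np.arange(0,240,4));print(n,[(int(a),int(b)) for a,b in zip(e,hs) if b>8])
t=cv2.imread("pics/top3.png")[190:350,150:330];s=cv2.imread("pics/scene3.png")[150:370,340:500]
cv2.imwrite("pics/crop3.png",np.hstack([cv2.resize(t,(450,400),interpolation=2),cv2.resize(s,(291,400),interpolation=2)]))
E
```

```text
t=6.70 tcp [477.2 182.6 168.5] head 107.6 z [-0.001 -0.001 -1.   ] j [ 0.06  0.34 -0.62  1.96  0.24  0.92 -0.38] | units [0.037 0.049 2.616] spin units -0.03
top [(4, 73), (8, 18), (12, 17), (16, 16), (20, 11), (24, 11), (28, 14), (32, 17), (36, 28), (40, 306), (44, 723), (48, 178), (152, 9), (156, 54), (160, 306), (164, 117), (168, 12), (204, 14), (208, 15)]
scene [(4, 84), (8, 73), (12, 68), (16, 67), (20, 77), (24, 84), (28, 77), (32, 109), (36, 141), (40, 99), (44, 1854), (48, 880), (156, 55), (160, 277), (164, 832), (168, 72), (172, 40), (176, 44), (180, 43), (184, 64), (188, 144), (192, 45), (196, 43), (200, 38), (204, 28), (208, 149), (212, 18), (216, 15), (220, 27), (224, 48), (228, 27), (232, 20)]
```

View pics/crop3.png

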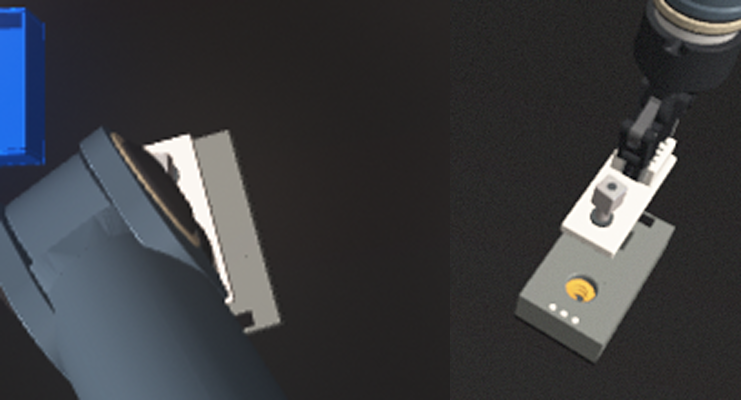

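The scene crop shows the flange, bolt head and dock clearly; the top view shows only the right-hand edges of both. I'll measure flange edges against dock edges in the dock's axes, in the same camera.

```bash
cat > e.py <<'E'
from h import *
import pickle
a=np.radians(17.65);U=np.array([np.cos(a),np.sin(a)]);V=np.array([-U[1],U[0]])
def edges(c,zlo,zhi,ctr,lab,hplane=None,tol=14,urng=(-90,90)):
    P=cloud(c);z=P[...,2];g=cv2.cvtColor(c["color"],cv2.COLOR_RGB2GRAY).astype(int)
    core=(z>zlo)&(z<zhi)&(np.hypot(P[...,0]-ctr[0],P[...,1]-ctr[1])<100)
    gm=np.median(g[core]);zz=np.median(z[core&(abs(g-gm)<tol)])
    H=hplane or zz
    v,u=np.mgrid[0:480,0:640];W=ray(c,np.c_[u.ravel(),v.ravel()],H)[:,:2].reshape(480,640,2)-ctr
    m=(abs(g-gm)<tol)&(z>zlo-6)&(z<zhi+6)&(np.hypot(W[...,0],W[...,1])<110)
    n,l,st,_=cv2.connectedComponentsWithStats(m.astype(np.uint8),connectivity=4);m=l==1+np.argmax(st[1:,4])
    pu=W[m]@U;pv=W[m]@V
    def ext(s,t,lo,hi):
        L=[];M=[]
        for b in np.arange(lo,hi,4):
            k=(s>=b)&(s<b+4)
            if k.sum()>5: L.append(t[k].min());M.append(t[k].max())
        return np.round([np.median(L),np.std(L),np.median(M),np.std(M)],1)
    print(lab,"g",gm,"z %.1f"%zz,"v-edges",ext(pu,pv,*urng),"u-edges",ext(pv,pu,-18,18))
E
python3 - <<'E'
from e import *
T0,S0,T3,S3=[pickle.load(open(n+".pkl","rb")) for n in("top0","scene0","top3","scene3")]
o=get_obs();tc=o["ee_pos"][:2];M=rot(o["ee_rot"])
D=np.array([514.,195.5])
for n,c in(("T0",T0),("S0",S0)): edges(c,43,50,D,n+" dock",46,urng=(-60,60))
F=tc+37.5*U;print("expected flange centre from tcp",F,"rel D",(F-D)@U,(F-D)@V)
edges(S3,160,169,D,"S3 flange",163.5,urng=(0,55)); edges(T3,157,168,D,"T3 flange",163.5,urng=(-20,40),tol=25)
P0=[pickle.load(open(n+".pkl","rb")) for n in("top0","scene0")]
for n,c in(("S3",S3),):
    P=cloud(c);z=P[...,2];m=(z>205)&(z<213)&(np.hypot(P[...,0]-549,P[...,1]-205)<25)
    W=P[m][:,:2]; print("bolt top",m.sum(),np.median(z[m]),cv2.minAreaRect(W.astype(np.float32)),(W.mean(0)-D)@U,(W.mean(0)-D)@V)
E
```

```text
T0 dock g 148.0 z 45.8 v-edges [-44.    0.5  43.7   0.4] u-edges [-63.2   6.6  79.1   0.5]
S0 dock g 153.0 z 47.4 v-edges [-43.7   0.3  44.9   0.4] u-edges [-64.9   0.7  76.6   0.3]
expected flange centre from tcp [513.12542735 193.96716541] rel D -1.2981612828686078 -1.1955067853609636
S3 flange g 249.0 z 164.8 v-edges [-26.7   0.3  22.2   0.2] u-edges [-17.5  14.7  60.4   0.3]
T3 flange g 248.0 z 162.8 v-edges [-26.5   0.4 -15.8   3.3] u-edges [54.3 23.7 61.9  0.3]
bolt top 179 210.4829110210784 ((548.949462890625, 203.91262817382812), (21.791385650634766, 20.38203239440918), 6.38823938369751) 37.59409000117589 -2.204393269189916
```

Both cameras put the pack about 2.5 mm short in the tool x (dock +v) direction and within 0.5 mm along the dock. Correct that and lower to just above the dock.

Emit:
{"fn": "play_rows", "kwargs": {
  "fingers": [35, 35, 35, 35, 35, 35, 35, 35, 35, 35],
  "travel": [
    [0.04, 0, 0.1],
    [0.043, 0, 0.25],
    [0, 0, 0.4],
    [0, 0, 0.4],
    [0, 0, 0.4],
    [0, 0, 0.4],
    [0, 0, 0.3],
    [0, 0, 0.15],
    [0, 0, 0.05],
    [0, 0, 0]
  ],
  "spin": [0, 0, 0, 0, 0, 0, 0, 0, 0, 0]
}}

```text
time: 7.63
ee_pos: [476.3, 186.6, 95.0]
ee_rot: [-0.0, 0.59, 0.807, -0.0]
contact_force: [-0.1, 0.5, -5.4]
grip_width: 42.2
grasp_force: 81.9
```

```bash
python3 - <<'E'
from e import *
o=get_obs();plan(478.2,184,61,107.65);D=np.array([514.,195.5])
F=o["ee_pos"][:2]+37.5*U;print("tcp rel",(F-D)@U,(F-D)@V)
hz=o["ee_pos"][2]-15+10
for n in("scene","top"):
    c=read_camera(n);save(c,n+"4");pickle.dump(c,open(n+"4.pkl","wb"));edges(c,hz-4,hz+5,D,n,hz,urng=(0,55) if n=="scene" else (-20,40),tol=14 if n=="scene" else 25)
s=cv2.imread("pics/scene4.png")[200:370,340:500];cv2.imwrite("pics/crop4.png",cv2.resize(s,None,fx=3.5,fy=3.5,interpolation=2))
E
```

```text
t=7.63 tcp [476.3 186.6  95. ] head 107.7 z [-0. -0. -1.] j [ 0.    0.44 -0.57  2.02  0.34  0.77 -0.46] | units [-0.1    0.034  1.134] spin units 0.01
tcp rel -1.1160519368906483 2.8965051004041467
scene g 249.0 z 91.3 v-edges [-22.1   0.3  26.3   0.3] u-edges [-15.6   1.   60.6   0.3]
top g 248.0 z 90.0 v-edges [-22.2   0.4 -13.9   3.1] u-edges [54.7 24.9 63.1  0.4]
```

View pics/crop4.png

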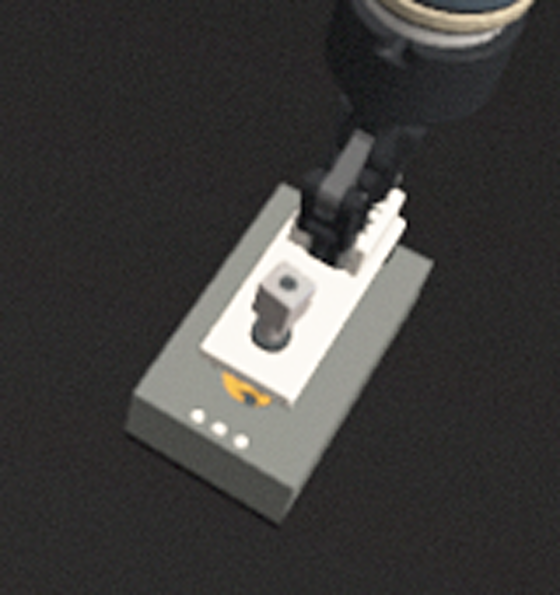

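Relative offsets now +1.75 mm (v) and about +0.8 mm (u). Correct those and start insertion; the view shows the flange lined up over the hole (245,390).

Emit:
{"fn": "play_rows", "kwargs": {
  "fingers": [35, 35, 35, 35, 35, 35, 35, 35],
  "travel": [
    [-0.055, -0.025, 0],
    [0, 0, 0.05],
    [0, 0, 0.1],
    [0, 0, 0.15],
    [0, 0, 0.15],
    [0, 0, 0.1],
    [0, 0, 0.1],
    [0, 0, 0.05]
  ],
  "spin": [0, 0, 0, 0, 0, 0, 0, 0]
}}

```text
time: 8.4
ee_pos: [476.0, 184.5, 73.9]
ee_rot: [-0.0, 0.59, 0.807, -0.0]
contact_force: [-1.2, -0.7, -4.2]
grip_width: 41.9
grasp_force: 82.3
```

```bash
python3 - <<'E'
from e import *
o=get_obs();plan(478.2,184,61,107.65);D=np.array([514.,195.5]);print(o["contact_force"],o["moment"])
F=o["ee_pos"][:2]+37.5*U;print("tcp rel",(F-D)@U,(F-D)@V)
hz=o["ee_pos"][2]-15+10
for n in("scene","top"):
    c=read_camera(n);edges(c,hz-4,hz+5,D,n,hz,urng=(0,55) if n=="scene" else (-20,40),tol=14 if n=="scene" else 25)
E
```

```text
t=8.40 tcp [476.  184.5  73.9] head 107.7 z [-0.001 -0.    -1.   ] j [-0.01  0.47 -0.55  2.04  0.36  0.73 -0.48] | units [-0.039  0.064  0.43 ] spin units 0.01
[-1.20768119 -0.68384861 -4.2336295 ] [-0.04909141  0.18541563 -0.04110295]
tcp rel -2.0201782965886173 1.0559832595705643
scene g 249.0 z 70.2 v-edges [-24.    0.3  24.5   0.4] u-edges [-15.9   1.1  59.7   0.3]
top g 248.0 z 68.5 v-edges [-24.2   0.4 -15.5   3.3] u-edges [42.6 22.8 61.4  0.4]
```

Emit:
{"fn": "play_rows", "kwargs": {
  "fingers": [35, 35, 35, 35, 35, 35, 35, 35],
  "travel": [
    [0, 0, 0.07],
    [0, 0, 0.08],
    [0, 0, 0.08],
    [0, 0, 0.08],
    [0, 0, 0.08],
    [0, 0, 0.05],
    [0, 0, 0.03],
    [0, 0, 0]
  ],
  "spin": [0, 0, 0, 0, 0, 0, 0, 0]
}}

```text
time: 9.17
ee_pos: [476.4, 184.7, 61.0]
ee_rot: [0.0, 0.59, 0.807, -0.0]
contact_force: [-1.9, -1.3, 3.0]
grip_width: 42.9
grasp_force: 83.2
```

```bash
python3 - <<'E'
from e import *
o=get_obs();plan(478.2,184,61,107.65);D=np.array([514.,195.5]);print(o["contact_force"],o["moment"])
hz=56
for n in("scene","top"):
    c=read_camera(n);edges(c,hz-4,hz+5,D,n,hz,urng=(0,55) if n=="scene" else (-20,40),tol=14 if n=="scene" else 25)
    if n=="scene":
        save(c,"scene5");P=cloud(c);z=P[...,2];m=(np.hypot(P[...,0]-549,P[...,1]-205)<28)&(z>80);print(np.percentile(z[m],[50,90,97]))
E
```

```text
t=9.17 tcp [476.4 184.7  61. ] head 107.7 z [ 0.    -0.001 -1.   ] j [-0.02  0.49 -0.54  2.05  0.38  0.7  -0.5 ] | units [-0.041  0.051  0.001] spin units 0.01
[-1.90899425 -1.33298898  2.97752209] [-0.36152258  0.51940697 -0.05638688]
scene g 249.0 z 57.4 v-edges [-24.    0.4  24.5   0.3] u-edges [19.1 27.  59.9  0.3]
[163.23538289 378.93881407 386.22629535]
top g 248.0 z 55.5 v-edges [-24.1   0.5 -15.7   3.6] u-edges [25.6 19.1 62.   0.5]
```

Seated by height (flange top 56). Press slightly, then view before releasing.

Emit:
{"fn": "play_rows", "kwargs": {
  "fingers": [35, 35, 35, 35, 35],
  "travel": [
    [0, 0, 0.04],
    [0, 0, 0.04],
    [0, 0, 0.04],
    [0, 0, 0],
    [0, 0, 0]
  ],
  "spin": [0, 0, 0, 0, 0]
}}

```text
time: 9.68
ee_pos: [476.4, 184.7, 60.9]
ee_rot: [0.002, 0.59, 0.807, -0.001]
contact_force: [-10.5, -7.2, 37.8]
grip_width: 42.0
grasp_force: 87.3
```

Emit:
{"fn": "play_rows", "kwargs": {
  "fingers": [50, 60, 70, 70, 70, 70, 70, 70],
  "travel": [
    [0, 0, 0],
    [0, 0, 0],
    [0, 0, 0],
    [0, 0, 0],
    [0, 0, -0.3],
    [0, 0, -0.6],
    [0, 0, -0.9],
    [0, 0, -0.9]
  ],
  "spin": [0, 0, 0, 0, 0, 0, 0, 0]
}}

```text
time: 10.35
ee_pos: [476.4, 185.0, 138.7]
ee_rot: [-0.0, 0.59, 0.808, 0.0]
contact_force: [0.5, -0.6, -0.4]
grip_width: 70.0
grasp_force: 0.0
```

Emit:
{"fn": "play_rows", "kwargs": {
  "fingers": [70, 60, 50, 40, 40, 40],
  "travel": [
    [0, 0, -0.7],
    [0, 0, -0.4],
    [0, 0, 0],
    [0, 0, 0],
    [0, 0, 0],
    [0, 0, 0]
  ],
  "spin": [0, 0, 0, 0, 0, 0]
}}

```text
time: 10.85
ee_pos: [475.4, 184.2, 169.2]
ee_rot: [-0.001, 0.59, 0.807, -0.001]
contact_force: [-0.1, 0.9, 0.0]
grip_width: 40.1
grasp_force: 0.0
```

```bash
python3 - <<'E'
from e import *
o=get_obs();plan(478.2,184,61,107.65);D=np.array([514.,195.5]);print(o["contact_force"])
for n in("scene","top"):
    c=read_camera(n);save(c,n+"6");pickle.dump(c,open(n+"6.pkl","wb"))
    edges(c,52,61,D,n,56,urng=(-50,55) if n=="scene" else (-20,40),tol=14 if n=="scene" else 25)
    P=cloud(c);z=P[...,2];m=(np.hypot(P[...,0]-549,P[...,1]-206)<28)&(z>112)&(z<130);W=P[m]
    if len(W)>20:
        zz=np.median(W[:,2]);W=ray(c,np.argwhere(m)[:,::-1],zz);print(n,"bolt",len(W),zz,cv2.minAreaRect(W[:,:2].astype(np.float32)),"D axes",(W.mean(0)[:2]-D)@U,(W.mean(0)[:2]-D)@V)
    m=(np.hypot(P[...,0]-478,P[...,1]-184)<28)&(z>72)&(z<88)
    if m.sum()>20: print("block z",np.median(z[m]))
s=cv2.imread("pics/scene6.png")[200:370,340:500];cv2.imwrite("pics/crop6.png",cv2.resize(s,None,fx=3.5,fy=3.5,interpolation=2))
E
```

```text
t=10.85 tcp [475.4 184.2 169.2] head 107.7 z [-0.003 -0.001 -1.   ] j [ 0.06  0.34 -0.62  1.96  0.24  0.92 -0.38] | units [-0.033  0.098  3.607] spin units 0.01
[-0.06922648  0.87636842  0.04022709]
scene g 249.0 z 57.4 v-edges [-23.6  15.4  24.5   0.5] u-edges [16.4 27.5 60.7  0.3]
scene bolt 169 120.86800336266322 ((550.8180541992188, 208.12939453125), (25.568634033203125, 20.509910583496094), 20.5842227935791) D axes 38.945354787736214 0.958187764581167
block z 81.23566006678698
top g 248.0 z 55.8 v-edges [-23.9   0.5  -5.5   4.9] u-edges [-60.8  34.6  62.7   0.4]
top bolt 62 119.33200451806147 ((551.8115234375, 202.78282165527344), (20.270660400390625, 12.454856872558594), 24.426734924316406) D axes 39.23919360169427 -5.1729348444346455
block z 79.42509519155487
```

View pics/crop6.png

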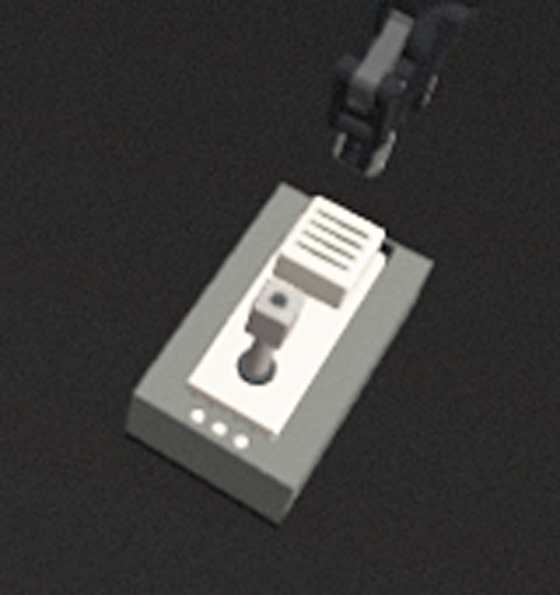

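The pack sits home in the dock (flange flush, block top at about 80, bolt top about 120 → lift ≈ 0.018). Next, the head's orientation and the approach.

```bash
python3 - <<'E'
from e import *
D=np.array([514.,195.5])
for n,zz in(("scene0",92.4),("scene3",211),("scene6",121.2)):
    c=pickle.load(open(n+".pkl","rb"));P=cloud(c);z=P[...,2];g=cv2.cvtColor(c["color"],cv2.COLOR_RGB2GRAY)
    ctr=(588,-128) if n=="scene0" else (550,206)
    m=(np.hypot(P[...,0]-ctr[0],P[...,1]-ctr[1])<26)&(abs(z-zz)<3);gm=np.median(g[m]);m&=g>gm-25
    W=ray(c,np.argwhere(m)[:,::-1],zz)[:,:2];print(n,len(W),gm,cv2.minAreaRect(W.astype(np.float32)),((W.mean(0)-D)@U,(W.mean(0)-D)@V))
plan(549.2,206.7,140,97)
E
```

```text
scene0 57 192.0 ((587.9634399414062, -127.60830688476562), (20.396760940551758, 18.177886962890625), 82.8441390991211) (np.float64(-27.551895715521013), np.float64(-330.1178394523915))
scene3 122 206.0 ((549.1851196289062, 204.3355255126953), (19.731233596801758, 20.356355667114258), 4.603045463562012) (np.float64(36.301040340157904), np.float64(-1.9361785934116664))
scene6 102 206.0 ((548.29296875, 206.79954528808594), (19.44984245300293, 19.711990356445312), 20.584213256835938) (np.float64(36.07564622626825), np.float64(0.7015006273452702))
t=10.95 tcp [475.6 184.3 169.5] head 107.7 z [-0.002 -0.001 -1.   ] j [ 0.06  0.34 -0.62  1.96  0.24  0.92 -0.38] | units [-0.036  2.567  0.977] spin units 2.14
```

Emit:
{"fn": "play_rows", "kwargs": {
  "fingers": [40, 40, 40, 40, 40, 40, 40],
  "travel": [
    [0, 0.4, 0],
    [-0.03, 0.75, 0],
    [0, 0.75, 0],
    [0, 0.45, 0],
    [0, 0.2, 0],
    [0, 0, 0],
    [0, 0, 0]
  ],
  "spin": [0, 0, 0, 0, 0, -0.58, 0]
}}

```text
time: 11.53
ee_pos: [548.8, 207.1, 169.8]
ee_rot: [-0.001, 0.569, 0.822, -0.001]
contact_force: [-0.9, -0.3, 0.4]
grip_width: 40.0
grasp_force: 0.0
```

```bash
python3 - <<'E'
from h import *
plan(548.6,206.7,87,110.6)
E
```

```text
t=11.53 tcp [548.8 207.1 169.8] head 110.7 z [-0.002 -0.    -1.   ] j [ 0.02  0.46 -0.6   1.79  0.3   0.99 -0.34] | units [-0.011 -0.004  2.759] spin units 0.01
```

Emit:
{"fn": "play_rows", "kwargs": {
  "fingers": [40, 40, 40, 40, 40, 40, 40, 34, 28, 23.5, 23.5, 23.5],
  "travel": [
    [0, 0, 0.3],
    [0, 0, 0.5],
    [0, 0, 0.6],
    [0, 0, 0.6],
    [0, 0, 0.5],
    [0, 0, 0.26],
    [0, 0, 0],
    [0, 0, 0],
    [0, 0, 0],
    [0, 0, 0],
    [0, 0, 0],
    [0, 0, 0]
  ],
  "spin": [0, 0, 0, 0, 0, 0, 0, 0, 0, 0, 0, 0],
  "newtons": 30
}}

```text
time: 12.53
ee_pos: [549.7, 207.2, 88.6]
ee_rot: [0.0, 0.569, 0.822, 0.0]
contact_force: [0.6, 0.4, 0.4]
grip_width: 23.5
grasp_force: 0.0
```

```bash
cat > b.py <<'E'
from e import *
import sys
o=get_obs();plan(548.6,206.7,o["ee_pos"][2]);print("F",o["contact_force"].round(1),"M",o["moment"].round(2),"w %.1f f %.1f"%(o["grip_width"],o["grasp_force"]))
c=read_camera("scene");k=sys.argv[1];save(c,"b"+k);pickle.dump(c,open("b%s.pkl"%k,"wb"))
s=c["color"][230:330,370:470,::-1];cv2.imwrite(f"pics/bc{k}.png",cv2.resize(s,None,fx=5,fy=5,interpolation=2))
E
python3 b.py 0
```

```text
t=12.53 tcp [549.7 207.2  88.6] head 110.6 z [ 0.001  0.    -1.   ] j [-0.02  0.55 -0.56  1.86  0.38  0.84 -0.41] | units [-0.001 -0.04  -0.   ] spin units 0.00
F [0.6 0.4 0.4] M [0.06 0.03 0.03] w 23.5 f 0.0
```

View pics/bc0.png

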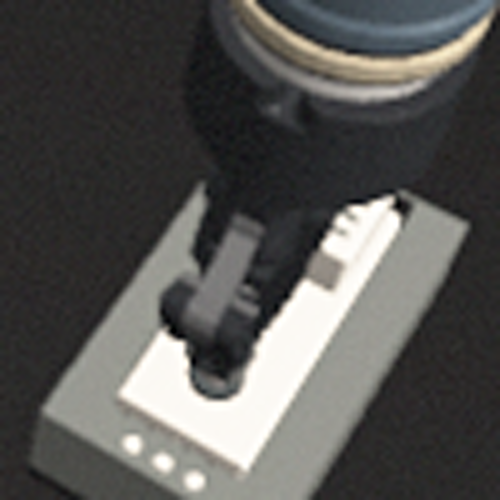

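The fingers straddle the head (hidden, around 215,330 in the crop), loosely at 23.5 mm. Turn back in steps, tracking the head's height from depth.

Emit:
{"fn": "play_rows", "kwargs": {
  "fingers": [23.5, 23.5, 23.5, 23.5, 23.5, 23.5, 23.5, 23.5, 23.5],
  "travel": [
    [0, 0, 0],
    [0, 0, 0],
    [0, 0, 0],
    [0, 0, 0],
    [0, 0, 0],
    [0, 0, 0],
    [0, 0, 0],
    [0, 0, 0],
    [0, 0, 0]
  ],
  "spin": [-0.5, -0.8, -0.8, -0.8, -0.8, -0.8, -0.8, -0.7, 0]
}}

```text
time: 13.33
ee_pos: [549.0, 206.6, 87.9]
ee_rot: [-0.0, 0.337, 0.942, -0.0]
contact_force: [-0.7, -0.4, 1.0]
grip_width: 23.6
grasp_force: 0.7
```

```bash
cat >> b.py <<'E'
P=cloud(c);z=P[...,2];g=cv2.cvtColor(c["color"],cv2.COLOR_RGB2GRAY);hsv=cv2.cvtColor(c["color"],cv2.COLOR_RGB2HSV)
m=(np.hypot(P[...,0]-548.6,P[...,1]-206.8)<17)&(z>62)&(z<128)
for lo in range(62,128,6):
    q=m&(z>=lo)&(z<lo+6)
    if q.sum(): print(lo,q.sum(),np.percentile(g[q],[10,50,90]).astype(int),end="; ")
print(); v,u=np.mgrid[0:480,0:640]; 
q=m&(g>130)&(g<240);print("steel",q.sum(),"z",np.percentile(z[q],[5,50,90,98]).round(1) if q.any() else "")
E
python3 b.py 1
```

```text
t=13.33 tcp [549.  206.6  87.9] head 140.6 z [-0.001 -0.001 -1.   ] j [ 0.07  0.59 -0.68  1.85  0.47  0.87  0.04] | units [ 0.012 -0.004  0.   ] spin units 0.00
F [-0.7 -0.4  1. ] M [-0.2   0.2   0.01] w 23.6 f 0.7
62 13 [ 87 112 135]; 68 3 [ 71  84 101]; 74 1 [87 87 87]; 80 1 [110 110 110]; 86 1 [113 113 113]; 92 5 [ 45 111 139]; 98 8 [ 36  88 151]; 104 12 [ 42  75 101]; 110 13 [49 75 97]; 116 13 [ 77 129 148]; 122 10 [ 30 136 185]; 
steel 20 z [ 62.9 119.9 124.1 125.8]
```

Emit:
{"fn": "play_rows", "kwargs": {
  "fingers": [23.5, 23.5, 23.5, 23.5, 23.5, 23.5, 23.5],
  "travel": [
    [0, 0, 0],
    [0, 0, 0],
    [0, 0, 0],
    [0, 0, 0],
    [0, 0, 0],
    [0, 0, 0],
    [0, 0, 0]
  ],
  "spin": [-0.6, -0.8, -0.8, -0.8, -0.6, -0.4, 0]
}}

```text
time: 13.97
ee_pos: [549.3, 206.5, 87.9]
ee_rot: [-0.0, 0.169, 0.986, -0.0]
contact_force: [-0.1, -1.5, 1.3]
grip_width: 23.5
grasp_force: 0.8
```

```bash
python3 b.py 2
```

```text
t=13.97 tcp [549.3 206.5  87.9] head 160.5 z [-0.    -0.001 -1.   ] j [ 0.12  0.61 -0.77  1.85  0.54  0.9   0.34] | units [ 0.024 -0.001  0.   ] spin units 0.00
F [-0.1 -1.5  1.3] M [-0.3   0.17 -0.05] w 23.5 f 0.8
62 22 [ 90 104 153]; 68 8 [ 86  97 119]; 74 6 [85 94 97]; 80 7 [ 81  96 123]; 86 3 [ 63  81 106]; 92 7 [22 44 91]; 98 13 [ 43  78 130]; 104 23 [ 49  85 122]; 110 20 [ 52  83 136]; 116 44 [ 70 148 212]; 122 46 [ 33 138 212]; 
steel 65 z [ 64.8 121.5 123.6 127.5]
```

Emit:
{"fn": "play_rows", "kwargs": {
  "fingers": [23.5, 23.5, 23.5, 23.5, 23.5, 23.5, 23.5],
  "travel": [
    [0, 0, 0],
    [0, 0, 0],
    [0, 0, 0],
    [0, 0, 0],
    [0, 0, 0],
    [0, 0, 0],
    [0, 0, 0]
  ],
  "spin": [-0.6, -0.8, -0.8, -0.8, -0.6, -0.4, 0]
}}

```text
time: 14.6
ee_pos: [549.6, 206.6, 87.9]
ee_rot: [0.0, -0.004, 1.0, -0.0]
contact_force: [-0.6, -1.2, 0.2]
grip_width: 23.5
grasp_force: 0.7
```

```bash
cat >> b.py <<'E'
q=m&(g>175)&(g<240)&(z>98);print("top face",q.sum(),np.percentile(z[q],[5,25,50,75,95]).round(1) if q.any() else "")
E
python3 b.py 3; python3 - <<'E'
import cv2,numpy as np
a=[cv2.imread(f"pics/bc{i}.png")[150:450,50:350] for i in(1,2,3)]
cv2.imwrite("pics/seq.png",cv2.resize(np.hstack(a),(798,266)))
E
```

```text
t=14.60 tcp [549.6 206.6  87.9] head -179.5 z [ 0. -0. -1.] j [ 0.18  0.65 -0.85  1.84  0.6   0.93  0.63] | units [ 0.033  0.003 -0.   ] spin units 0.00
F [-0.6 -1.2  0.2] M [-0.27  0.04 -0.1 ] w 23.5 f 0.7
62 29 [ 89 103 152]; 68 12 [ 87 127 155]; 74 12 [ 96 120 158]; 80 15 [100 123 158]; 86 10 [ 81  91 148]; 92 5 [25 57 93]; 98 18 [ 42  89 136]; 104 35 [ 66  91 139]; 110 24 [ 67  91 139]; 116 58 [ 71 148 209]; 122 94 [ 43 167 214]; 
steel 129 z [ 65.9 121.7 124.2 126.4]
top face 63 [119.9 121.7 122.5 123.5 125. ]
```

The head's top is still at about 122.5 (climbed to its 20 mm lift). Continue in smaller steps.

Emit:
{"fn": "play_rows", "kwargs": {
  "fingers": [23.5, 23.5, 23.5, 23.5, 23.5],
  "travel": [
    [0, 0, 0],
    [0, 0, 0],
    [0, 0, 0],
    [0, 0, 0],
    [0, 0, 0]
  ],
  "spin": [-0.6, -0.8, -0.8, -0.6, 0]
}}

```text
time: 15.07
ee_pos: [549.7, 206.9, 87.9]
ee_rot: [0.0, -0.126, 0.992, 0.0]
contact_force: [-0.1, -1.0, 0.7]
grip_width: 23.3
grasp_force: 0.6
```

```bash
python3 b.py 4|tail -3
```

```text
62 22 [ 86 137 197]; 68 14 [ 91 130 160]; 74 13 [ 87 111 167]; 80 14 [ 95 140 164]; 86 9 [ 83 116 137]; 92 7 [ 57  92 136]; 98 22 [ 62  94 124]; 104 31 [ 71  94 152]; 110 31 [ 66  93 157]; 116 51 [ 87 134 207]; 122 120 [ 68 191 214]; 
steel 168 z [ 65.  122.3 124.  124.8]
top face 95 [119.8 122.2 122.9 123.6 124.6]
```

Emit:
{"fn": "play_rows", "kwargs": {
  "fingers": [23.5, 23.5, 23.5, 23.5, 23.5],
  "travel": [
    [0, 0, 0],
    [0, 0, 0],
    [0, 0, 0],
    [0, 0, 0],
    [0, 0, 0]
  ],
  "spin": [-0.6, -0.8, -0.8, -0.6, 0]
}}

```text
time: 15.53
ee_pos: [549.5, 207.5, 87.9]
ee_rot: [0.0, -0.246, 0.969, 0.0]
contact_force: [0.3, -0.2, -0.1]
grip_width: 23.5
grasp_force: 0.1
```

```bash
python3 b.py 5|tail -2
```

```text
steel 157 z [ 69.2 115.  116.8 119.1]
top face 107 [112.7 114.5 115.6 116.2 117.4]
```

The bolt dropped (top 122.9 → 115.6). A slight further nudge back to be clear of the drop angle, then measure head angle.

Emit:
{"fn": "play_rows", "kwargs": {
  "fingers": [23.5, 23.5, 23.5, 23.5],
  "travel": [
    [0, 0, 0],
    [0, 0, 0],
    [0, 0, 0],
    [0, 0, 0]
  ],
  "spin": [-0.8, -0.8, -0.4, 0]
}}

```text
time: 15.92
ee_pos: [549.6, 206.8, 87.9]
ee_rot: [0.0, -0.329, 0.944, -0.0]
contact_force: [-0.9, -1.1, 1.1]
grip_width: 23.8
grasp_force: 0.5
```

```bash
cat >> b.py <<'E'
if q.sum()>20:
    zz=np.median(z[q]);W=ray(c,np.argwhere(q)[:,::-1],zz)[:,:2];print("rect",cv2.minAreaRect(W.astype(np.float32)))
edges(c,52,61,np.array([514.,195.5]),"flange",56,urng=(0,55))
E
python3 b.py 6|grep -v 62
```

```text
t=15.92 tcp [549.6 206.8  87.9] head -141.5 z [ 0. -0. -1.] j [ 0.26  0.72 -1.    1.84  0.72  1.    1.2 ] | units [ 0.028  0.016 -0.   ] spin units 0.00
F [-0.9 -1.1  1.1] M [-0.25 -0.1  -0.04] w 23.8 f 0.5
top face 105 [112.4 114.5 115.1 115.8 116.7]
rect ((552.7254028320312, 209.59657287597656), (30.139591217041016, 18.772968292236328), 29.824169158935547)
flange g 249.0 z 57.4 v-edges [-23.3  14.9  24.9   0.4] u-edges [32.2 12.3 60.7  0.3]
```

Still home and dropped. Now forward, first leg of about 200°, following the bolt down.

Emit:
{"fn": "play_rows", "kwargs": {
  "fingers": [23.5, 23.5, 23.5, 23.5, 23.5, 23.5, 23.5, 23.5, 23.5, 23.5, 23.5, 23.5],
  "travel": [
    [0, 0, 0],
    [0, 0, 0],
    [0, 0, 0],
    [0, 0, 0.01],
    [0, 0, 0.01],
    [0, 0, 0.01],
    [0, 0, 0.01],
    [0, 0, 0.01],
    [0, 0, 0.01],
    [0, 0, 0.01],
    [0, 0, 0.01],
    [0, 0, 0]
  ],
  "spin": [0.4, 0.6, 0.8, 0.8, 0.8, 0.8, 0.8, 0.8, 0.8, 0.8, 0.8, 0.8]
}}

```text
time: 16.97
ee_pos: [549.5, 207.1, 85.8]
ee_rot: [0.0, 0.059, 0.998, -0.0]
contact_force: [-0.8, -1.1, 0.3]
grip_width: 23.5
grasp_force: 0.5
```

```bash
python3 b.py 7|grep -v "^62"
```

```text
t=16.97 tcp [549.5 207.1  85.8] head 173.2 z [ 0.001 -0.    -1.   ] j [ 0.16  0.64 -0.82  1.85  0.58  0.91  0.52] | units [ 0.03  -0.016 -0.   ] spin units 0.00
F [-0.8 -1.1  0.3] M [-0.19  0.    0.03] w 23.5 f 0.5
steel 70 z [ 63.4 114.8 116.8 124.4]
top face 45 [113.6 114.2 114.9 115.5 116.9]
rect ((552.9197998046875, 202.6068878173828), (22.767414093017578, 14.588043212890625), 51.387413024902344)
flange g 249.0 z 57.4 v-edges [-22.    0.5  26.5   0.4] u-edges [31.1  9.7 60.5  0.5]
```

Emit:
{"fn": "play_rows", "kwargs": {
  "fingers": [23.5, 23.5, 23.5, 23.5, 23.5, 23.5, 23.5, 23.5, 23.5, 23.5, 23.5, 23.5],
  "travel": [
    [0, 0, 0.01],
    [0, 0, 0],
    [0, 0, 0.01],
    [0, 0, 0],
    [0, 0, 0.01],
    [0, 0, 0],
    [0, 0, 0.01],
    [0, 0, 0],
    [0, 0, 0.01],
    [0, 0, 0],
    [0, 0, 0.01],
    [0, 0, 0]
  ],
  "spin": [0.85, 0.85, 0.85, 0.85, 0.85, 0.85, 0.85, 0.85, 0.85, 0.85, 0.85, 0.85]
}}

```text
time: 18.02
ee_pos: [549.0, 207.2, 83.7]
ee_rot: [-0.0, 0.482, 0.876, -0.0]
contact_force: [0.2, -1.5, -0.3]
grip_width: 23.6
grasp_force: 0.3
```

Emit:
{"fn": "play_rows", "kwargs": {
  "fingers": [23.5, 23.5, 23.5, 23.5, 23.5, 23.5, 23.5, 23.5, 23.5, 23.5, 23.5, 23.5],
  "travel": [
    [0, 0, 0.01],
    [0, 0, 0],
    [0, 0, 0.01],
    [0, 0, 0],
    [0, 0, 0.01],
    [0, 0, 0],
    [0, 0, 0.01],
    [0, 0, 0],
    [0, 0, 0.01],
    [0, 0, 0],
    [0, 0, 0.01],
    [0, 0, 0]
  ],
  "spin": [0.85, 0.85, 0.85, 0.85, 0.85, 0.85, 0.85, 0.85, 0.85, 0.85, 0.85, 0.85]
}}

```text
time: 19.02
ee_pos: [548.8, 207.6, 81.9]
ee_rot: [-0.0, 0.812, 0.583, -0.0]
contact_force: [-0.8, 0.6, 0.8]
grip_width: 23.6
grasp_force: 0.3
```

Emit:
{"fn": "play_rows", "kwargs": {
  "fingers": [23.5, 23.5, 23.5, 23.5, 23.5, 23.5, 23.5, 23.5, 23.5, 23.5, 23.5, 23.5],
  "travel": [
    [0, 0, 0.01],
    [0, 0, 0],
    [0, 0, 0.01],
    [0, 0, 0],
    [0, 0, 0.01],
    [0, 0, 0],
    [0, 0, 0.01],
    [0, 0, 0],
    [0, 0, 0.01],
    [0, 0, 0],
    [0, 0, 0.01],
    [0, 0, 0]
  ],
  "spin": [0.85, 0.85, 0.85, 0.85, 0.85, 0.85, 0.85, 0.85, 0.85, 0.85, 0.85, 0]
}}

```text
time: 20.02
ee_pos: [549.2, 207.4, 80.3]
ee_rot: [0.0, 0.977, 0.214, 0.0]
contact_force: [-0.4, -0.7, 0.9]
grip_width: 23.9
grasp_force: 0.1
```

```bash
python3 b.py 8|grep -v "^62"
```

```text
t=20.02 tcp [549.2 207.4  80.3] head 24.8 z [ 0.001  0.    -1.   ] j [-0.3   0.5  -0.18  1.88  0.12  0.77 -1.68] | units [-0.029  0.014 -0.   ] spin units 0.00
F [-0.4 -0.7  0.9] M [-0.02 -0.   -0.02] w 23.9 f 0.1
steel 186 z [ 69.  110.2 112.5 118.3]
top face 103 [109.1 110.3 111.2 112.  113.1]
rect ((545.0047607421875, 206.0836639404297), (27.9575252532959, 19.103992462158203), 37.900909423828125)
flange g 249.0 z 57.5 v-edges [-21.9  13.6  26.3   0.4] u-edges [34.   8.1 60.6  0.4]
```

Lift now about 8.5 mm, matching the turn count. Regrasp: open, turn back 180°, close loosely again.

Emit:
{"fn": "play_rows", "kwargs": {
  "fingers": [42, 42, 42, 42, 42, 42, 42, 42, 42, 42, 42, 42],
  "travel": [
    [0, 0, 0],
    [0, 0, 0],
    [0, 0, 0],
    [0, 0, 0],
    [0, 0, 0],
    [0, 0, 0],
    [0, 0, 0],
    [0, 0, 0],
    [0, 0, 0],
    [0, 0, 0],
    [0, 0, 0],
    [0, 0, 0]
  ],
  "spin": [0, 0, 0, 0, -0.5, -1, -1, -1, -1, -1, -1, -1]
}}

```text
time: 21.07
ee_pos: [549.4, 207.0, 80.1]
ee_rot: [-0.0, 0.855, 0.519, 0.0]
contact_force: [0.9, 0.8, 0.6]
grip_width: 41.9
grasp_force: 0.0
```

Emit:
{"fn": "play_rows", "kwargs": {
  "fingers": [42, 42, 42, 42, 42, 42, 42, 42, 42, 42, 42, 42],
  "travel": [
    [0, 0, 0],
    [0, 0, 0],
    [0, 0, 0],
    [0, 0, 0],
    [0, 0, 0],
    [0, 0, 0],
    [0, 0, 0],
    [0, 0, 0],
    [0, 0, 0],
    [0, 0, 0],
    [0, 0, 0],
    [0, 0, 0]
  ],
  "spin": [-1, -1, -1, -1, -1, -1, -1, -1, -1, -1, -1, -1]
}}

```text
time: 22.07
ee_pos: [549.5, 206.9, 80.1]
ee_rot: [0.0, 0.48, 0.877, 0.0]
contact_force: [-0.1, 0.1, -0.2]
grip_width: 41.9
grasp_force: 0.0
```

Emit:
{"fn": "play_rows", "kwargs": {
  "fingers": [42, 42, 42, 42, 42, 42, 42, 42, 42, 42, 42, 42],
  "travel": [
    [0, 0, 0],
    [0, 0, 0],
    [0, 0, 0],
    [0, 0, 0],
    [0, 0, 0],
    [0, 0, 0],
    [0, 0, 0],
    [0, 0, 0],
    [0, 0, 0],
    [0, 0, 0],
    [0, 0, 0],
    [0, 0, 0]
  ],
  "spin": [-1, -1, -1, -1, -1, -1, -1, -1, -1, -1, -0.5, 0]
}}

```text
time: 23.07
ee_pos: [549.4, 206.7, 79.9]
ee_rot: [-0.0, 0.045, 0.999, 0.0]
contact_force: [-0.5, -1.4, -0.2]
grip_width: 42.1
grasp_force: 0.0
```

```bash
python3 b.py 9|grep -v "^62"; python3 -c "
from h import *
plan(549,207.2,79,204.8-6)"
```

```text
t=23.07 tcp [549.4 206.7  79.9] head 174.8 z [-0.  0. -1.] j [ 0.16  0.65 -0.82  1.85  0.59  0.91  0.54] | units [ 0.028 -0.003  0.   ] spin units 0.00
F [-0.5 -1.4 -0.2] M [-0.01  0.05  0.01] w 42.1 f 0.0
steel 148 z [ 68.2 110.  112.7 113.5]
top face 70 [109.3 110.5 111.3 112.4 113.3]
rect ((548.8659057617188, 207.3353729248047), (20.90821075439453, 16.378873825073242), 39.82251739501953)
flange g 249.0 z 57.2 v-edges [-22.2   0.4  -9.7  19.5] u-edges [40.2 13.1 60.6  0.4]
t=23.12 tcp [549.4 206.8  80. ] head 174.8 z [-0.  0. -1.] j [ 0.16  0.65 -0.82  1.85  0.59  0.91  0.54] | units [0.016 0.012 0.033] spin units -4.81
```

Emit:
{"fn": "play_rows", "kwargs": {
  "fingers": [42, 42, 42, 42, 42, 42, 42, 42, 42, 36, 30, 23.5],
  "travel": [
    [0, 0, 0],
    [0, 0, 0],
    [0, 0, 0],
    [0, 0, 0],
    [0, 0, 0],
    [0, 0, 0],
    [0, 0, 0],
    [0, 0, 0],
    [0, 0, 0],
    [0, 0, 0],
    [0, 0, 0],
    [0, 0, 0]
  ],
  "spin": [-1, -1, -1, -1, -1, -1, -1, -1, 0, 0, 0, 0]
}}

```text
time: 24.12
ee_pos: [549.4, 207.0, 80.2]
ee_rot: [0.0, -0.299, 0.954, -0.0]
contact_force: [-0.2, 0.3, 0.3]
grip_width: 23.5
grasp_force: 0.0
```

Emit:
{"fn": "play_rows", "kwargs": {
  "fingers": [23.5, 23.5, 23.5, 23.5, 23.5, 23.5, 23.5, 23.5, 23.5, 23.5, 23.5, 23.5],
  "travel": [
    [0, 0, 0],
    [0, 0, 0],
    [0, 0, 0],
    [0, 0, 0.01],
    [0, 0, 0],
    [0, 0, 0.01],
    [0, 0, 0],
    [0, 0, 0.01],
    [0, 0, 0],
    [0, 0, 0.01],
    [0, 0, 0],
    [0, 0, 0]
  ],
  "spin": [0, 0, 0.5, 0.8, 0.8, 0.8, 0.8, 0.8, 0.8, 0.8, 0.8, 0.8]
}}

```text
time: 25.12
ee_pos: [549.2, 207.0, 79.0]
ee_rot: [0.0, 0.034, 0.999, -0.0]
contact_force: [-0.5, -0.6, 0.0]
grip_width: 23.7
grasp_force: 0.7
```

```bash
python3 b.py 10|grep -v "^62"
```

```text
t=25.12 tcp [549.2 207.   79. ] head 176.1 z [ 0. -0. -1.] j [ 0.16  0.65 -0.82  1.85  0.6   0.91  0.56] | units [ 0.02  -0.011  0.   ] spin units 0.00
F [-0.5 -0.6  0. ] M [-0.04  0.07  0.02] w 23.7 f 0.7
steel 80 z [ 67.9 110.6 112.5 119. ]
top face 55 [109.  110.  110.6 111.3 112.3]
rect ((549.7867431640625, 205.1058807373047), (24.85015869140625, 18.503204345703125), 70.0237045288086)
flange g 249.0 z 57.3 v-edges [-22.2   0.2  26.4   0.4] u-edges [36.7  8.2 60.6  0.6]
```

Dropping steadily. About 166° of tool turn remains, to heading 10°.

Emit:
{"fn": "play_rows", "kwargs": {
  "fingers": [23.5, 23.5, 23.5, 23.5, 23.5, 23.5, 23.5, 23.5, 23.5, 23.5, 23.5, 23.5],
  "travel": [
    [0, 0, 0.01],
    [0, 0, 0],
    [0, 0, 0.01],
    [0, 0, 0],
    [0, 0, 0.01],
    [0, 0, 0],
    [0, 0, 0.01],
    [0, 0, 0],
    [0, 0, 0.01],
    [0, 0, 0],
    [0, 0, 0],
    [0, 0, 0]
  ],
  "spin": [0.85, 0.85, 0.85, 0.85, 0.85, 0.85, 0.85, 0.85, 0.85, 0.85, 0.85, 0.85]
}}

```text
time: 26.17
ee_pos: [549.0, 206.7, 77.3]
ee_rot: [-0.0, 0.46, 0.888, -0.0]
contact_force: [0.5, -0.6, -0.3]
grip_width: 23.2
grasp_force: 0.4
```

Emit:
{"fn": "play_rows", "kwargs": {
  "fingers": [23.5, 23.5, 23.5, 23.5, 23.5, 23.5, 23.5, 23.5, 23.5, 23.5, 23.5, 23.5],
  "travel": [
    [0, 0, 0.01],
    [0, 0, 0],
    [0, 0, 0.01],
    [0, 0, 0],
    [0, 0, 0.01],
    [0, 0, 0],
    [0, 0, 0.01],
    [0, 0, 0],
    [0, 0, 0.01],
    [0, 0, 0],
    [0, 0, 0],
    [0, 0, 0]
  ],
  "spin": [0.85, 0.85, 0.85, 0.85, 0.85, 0.85, 0.85, 0.85, 0.85, 0.85, 0.85, 0.85]
}}

```text
time: 27.17
ee_pos: [548.8, 207.1, 75.8]
ee_rot: [-0.0, 0.798, 0.603, -0.0]
contact_force: [-0.0, -0.5, -1.0]
grip_width: 23.5
grasp_force: 0.3
```

Emit:
{"fn": "play_rows", "kwargs": {
  "fingers": [23.5, 23.5, 23.5, 23.5, 23.5, 23.5, 23.5, 23.5, 23.5, 23.5, 23.5, 23.5],
  "travel": [
    [0, 0, 0],
    [0, 0, 0],
    [0, 0, 0],
    [0, 0, 0],
    [0, 0, 0],
    [0, 0, 0],
    [0, 0, 0],
    [0, 0, 0],
    [0, 0, 0],
    [0, 0, 0],
    [0, 0, 0],
    [0, 0, 0]
  ],
  "spin": [0.85, 0.85, 0.85, 0.85, 0.85, 0.85, 0.85, 0.85, 0.85, 0.85, 0.85, 0.85]
}}

```text
time: 28.17
ee_pos: [549.0, 207.2, 75.7]
ee_rot: [0.0, 0.98, 0.201, -0.0]
contact_force: [0.4, 0.3, -0.1]
grip_width: 23.6
grasp_force: 0.4
```

```bash
python3 b.py 11|grep -v "^62"
```

```text
t=28.17 tcp [549.  207.2  75.7] head 23.2 z [-0. -0. -1.] j [-0.31  0.51 -0.17  1.88  0.12  0.76 -1.7 ] | units [-0.019  0.009  0.   ] spin units 0.00
F [ 0.4  0.3 -0.1] M [-0.04 -0.02 -0.03] w 23.6 f 0.4
steel 170 z [ 68.4 107.2 109.1 112.8]
top face 104 [106.1 107.1 107.8 108.6 109.8]
rect ((545.4420166015625, 206.5253448486328), (26.5333194732666, 19.202939987182617), 39.83189392089844)
flange g 249.0 z 57.4 v-edges [-22.    3.4  26.2   0.6] u-edges [36.1  7.1 60.6  0.4]
```

Emit:
{"fn": "play_rows", "kwargs": {
  "fingers": [23.5, 23.5, 23.5, 23.5, 21, 19, 17, 15, 15, 15, 15, 15],
  "travel": [
    [0, 0, 0],
    [0, 0, 0],
    [0, 0, 0],
    [0, 0, 0],
    [0, 0, 0],
    [0, 0, 0],
    [0, 0, 0],
    [0, 0, 0],
    [0, 0, 0],
    [0, 0, 0],
    [0, 0, 0],
    [0, 0, 0]
  ],
  "spin": [0.8, 0.8, 0.6, 0.4, 0, 0, 0, 0, 0, 0, 0, 0],
  "newtons": 30
}}

```text
time: 29.22
ee_pos: [549.2, 207.1, 75.9]
ee_rot: [-0.0, 0.996, 0.09, -0.0]
contact_force: [0.1, -0.3, -0.1]
grip_width: 21.3
grasp_force: 29.5
```

Emit:
{"fn": "play_rows", "kwargs": {
  "fingers": [15, 15, 15, 15, 15, 15],
  "travel": [
    [0, 0, 0],
    [0, 0, 0],
    [0, 0, 0],
    [0, 0, 0],
    [0, 0, 0],
    [0, 0, 0]
  ],
  "spin": [0, 0, 0, 0, 0, 0]
}}

```text
time: 29.72
ee_pos: [549.2, 207.1, 75.9]
ee_rot: [-0.0, 0.996, 0.09, -0.0]
contact_force: [-0.1, 0.8, -0.8]
grip_width: 22.0
grasp_force: 29.5
```

```bash
python3 b.py 12|grep -v "^62"; python3 - <<'E'
from e import *
c=read_camera("top");edges(c,52,61,np.array([514.,195.5]),"top flange",56,urng=(-20,40),tol=25)
a=cv2.imread("pics/b12.png")[200:370,340:500];cv2.imwrite("pics/fin.png",cv2.resize(a,None,fx=3.5,fy=3.5,interpolation=2))
E
```

```text
t=29.72 tcp [549.2 207.1  75.9] head 10.3 z [-0. -0. -1.] j [-0.35  0.51 -0.11  1.88  0.08  0.76 -1.89] | units [-0.022  0.008  0.   ] spin units 0.00
F [-0.1  0.8 -0.8] M [0.05 0.17 0.03] w 22.0 f 29.5
steel 119 z [ 66.7 107.1 109.8 114.9]
top face 72 [105.9 106.7 107.4 108.2 109.5]
rect ((547.34912109375, 204.902587890625), (24.535846710205078, 23.520170211791992), 5.441952228546143)
flange g 249.0 z 57.4 v-edges [-22.    0.3  26.5   0.4] u-edges [36.7  6.8 60.5  0.5]
top flange g 248.0 z 55.5 v-edges [-23.1   0.5  -6.8   2.9] u-edges [-60.   23.9  30.1   1.5]
```

View pics/fin.png

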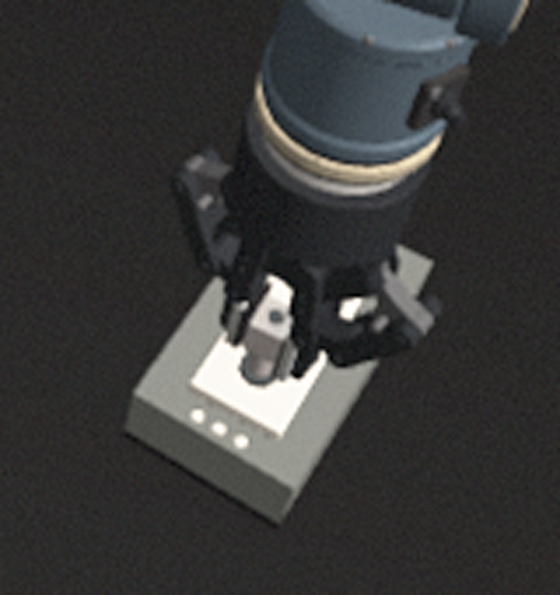

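The picture shows the head (275,315) held between both fingers and the pack flush in the dock. Lift is about 4 mm, grip 29.5 N, and everything is still. Handing in.

```bash
python3 -c "
from h import *
print(hand_in())"
```

```text
the job is handed in; nothing more can be done
None
```

The job is handed in: the pack is home in the dock, the bolt dropped at the thread's start and was turned about one full turn forward (lift about 4 mm). The head is still gripped at 29.5 N after about 30 s, and the bottle, canister and basket were left alone; the hand-in returned no verdict.

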